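Lock the crock, set on its double lid, and hold up the outer lid

ROBOT

A 7-joint arm with a two-finger parallel gripper is mounted at the origin on the work surface. World frame = base frame: x ahead of the robot, y to its left, z up, the work surface at z = 0. Lengths are in m, angles in rad, forces in N, time in s.
With the tool pointing down it reaches from about 0.425 to 0.925 m from the base axis. Payload 6.8 kg.
Tool frame: the origin (TCP) lies on the front face of the gripper's body, between the roots of the fingers; the fingertips stand 73 mm ahead of it and the grasp point (between the pads) lies 54 mm ahead of it; z points along the fingers, y is the line along which they close (so a half turn about z gives the same grasp; the last joint's range is limited). The gripper opens to 85 mm and grips with 20 to 120 N. Pads are 22 mm wide; open, the fingers measure 114 mm over their backs; the gripper's body (76 mm by 85 mm) begins 54 mm behind the grasp point. The pads swing forward as they close: fully open they stand 13 mm farther back than shut.
Start: joints at [1.087, 0.477, 0.022, 1.555, -0.011, 1.109, -0.083], TCP at [0.248, -0.628, 0.304] pointing down, gripper open.
Joint ranges: [-2.96, 2.96], [-0.34, 2.1], [-1.41, 1.46], [0.24, 2.44], [-1.37, 4.51], [0.17, 1.92], [-2.96, 2.96]. Speed limits (rad/s): [2.39, 2.39, 3.14, 3.14, 3.14, 3.14, 3.14].

INTERFACE

Orientations are given as a unit quaternion [w, x, y, z].
In Python, from station import bot, optics gives the robot as it stands.
- The arm moves only by the tool drive_tool, never from a script. Its argument "deltas" is a list of rows, each an object with "gripper": the closure in counts, from 0 (fully open) to 255 (shut); "offset": the shift along the tool's x, y, z in units of 1000 mm (1.0 is 1000 mm), a list of three; "angular": the turn, a rotation vector about the tool's x, y, z in units of 45 degrees (1.0 is 45 degrees), a list of three. In form: [{"gripper": gripper, "offset": [dx, dy, dz], "angular": [rx, ry, rz]}, ...]. A call has 1 to 5 rows; each row is the pose to reach, as a shift and turn from the pose commanded when the call began, along the tool's axes at that moment; what a row does not reach only later rows make up. A row lasts 1/10 s, in which the tool goes at most 50 mm and 8.59 degrees, less where a joint would pass 70% of its speed; a pose out of reach is approached as far as the arm can. A call with a number of a shift or a turn outside -1 to 1 is refused whole. A call with a gripper value outside its range is refused whole. The fingers move at their own pace and stop on an object; "grip_force" is the grip in N (left out, the last holds). Time passes only in rows, so rows that repeat a pose let the fingers close. It gives the time, the measured TCP pose, the force, the opening and the grip force at its end, in the units of the state.
- bot.get_obs(): the state, without advancing time (a new reading comes with each control period).
- optics.read_camera(name): name is "scene" or "side" or "wrist"; returns the picture (400x640x3 uint8, blue, green, red); there is no depth.
- optics.camera_model(name): a dict with "fx", "fy", "cx", "cy" (pixels), "dist" ([k1, k2, p1, p2, k3] as OpenCV has them; the pictures are not rectified), "cam_to_world" (4x4, takes a point from camera to world coordinates). Camera axes: x right, y up, looking along -z (the intrinsics and any distortion apply to the point x, -y, -z); pixel columns grow to the right and rows downward; lengths in m; the calibration is good to about 2 mm. A picture is of the moment at which its call begins: read the wrist's pose just before it. camera_model takes no time and is no camera call; for the wrist camera it gives the pose at the moment of the call.
- bot.hand_in(): hands the job in; it is judged then, once.
The state is a dict: "t": time; "q": joint angles; "joint_vel": joint speeds; "joint_torque": joint torques, N m; "eef_pos": TCP position; "tool_rot": TCP orientation; "contact_force": force on the tool from outside, world axes, zero at the start; "torque": the same for the moment, N m; "gripper_width": opening from 0.0 (shut) to 1.0 (fully open); "grasp_force": force on a finger pad.
Only numpy, scipy, OpenCV 4.12 (cv2) and the standard library are available. Lean on these libraries where they do the work, as an engineer would, in place of code of your own. Each camera call takes 0.05 s, during which the arm holds its last target. There are 200 camera calls.

TASK

First turn the black peg of the aluminium lock collar anticlockwise to the red mark on the stand, so that the crock is locked. Then take the nested pair of lids by the orange knob, set it down (do not drop it) in the crock with the two lids still together, and let go of the knob. Finally grip the steel neck and lift the blue outer lid alone straight up, leaving the white inner lid seated in the crock, and finish while holding the outer lid level, about 10 cm above where it lay, for me to wipe; leave everything else on the table alone.

Things in the scene. Friction and masses are not known exactly. Their poses are not given: they have to be found in the camera images.
- collar (a joint): angle (rad) of the lock collar, an aluminium ring round the crock's foot, turning about the crock's vertical axis. It grows anticlockwise seen from above, starts between 0 and 0.45, is exactly at the red mark at 1.0 and runs on to a stop at 1.25. It stays where it is left; turning takes about 2.5 N at its peg.
- peg (a point): the collar's black upright peg, 12 mm in diameter, 105 mm from the crock's axis, standing free from 23 to 86 mm above the table. This point is on the peg's axis, 68 mm above the table, a good height to grip it from above. It goes round with the collar.
- lock_mark (a point): the red locked mark on the dark stand: a point on the stand's top face, 12 mm above the table, 105 mm from the crock's axis, straight below where the peg's axis must come. The red stripe itself starts 5 mm farther out on the same radius (white stripes are only a scale).
- crock_seat (a point): point on the vertical axis of the terracotta crock, on the level of its ledge for the inner lid, 84 mm above the table. Crock: fixed on a dark disc 260 mm wide, outer diameter 132 mm, rim 90 mm above the table. The recess over the ledge is 6 mm deep, 120 mm in diameter; the opening inside the ledge 100 mm.
- inner_grip (a point): inner lid: white disc, 114 mm in diameter, 8 mm thick, 0.25 kg, with an upright orange knob (rod, 16 mm in diameter) passing up through the outer lid's neck. Point on the knob's axis where to grip: 61 mm above the lid's underside, 12 mm below the knob's top, 22 mm above the neck. Lifted by the knob, it carries the outer lid too. z is up. Starts on a cork trivet (110 mm wide, 25 mm high).
- outer_grip (a point): outer lid, resting on the inner: blue disc, 150 mm in diameter, 5 mm thick, skirt 8 mm down, 0.2 kg, with a steel neck (tube, 44 mm outside, 28 inside, 26 high). Point on the neck's axis where to grip it from outside: 22 mm above the disc, 4 mm below the neck's top; the knob (top 38 mm above this point) stands between the fingers. 26 mm below the knob's grip point while nested. z is up.
- apricot_a: a ripe apricot (44 mm wide, 40 mm high), in front of the lids' trivet. Leave it alone. Origin under its middle.
- apricot_b: an apricot (46 mm wide, 41 mm high), behind the lids' trivet. Leave it alone. Origin under its middle.
- apricot_c: an apricot (44 mm wide, 40 mm high), near the table's front. Leave it alone. Origin under its middle.
- jam_jar: a closed orange jam jar (60 mm wide, 85 mm high), behind, between the stand and the trivet. Leave it alone. Origin under its middle.
- spoon: a wooden spoon lying flat (190 mm long). Leave it alone. Origin under its middle, along its length.
- spice_jar: a small amber jar (48 mm wide, 85 mm high). Leave it alone. Origin under its middle.
- lemon_wedge: a yellow lemon wedge (56 mm long, 19 mm high). Leave it alone. Origin under its middle.

How it is judged:
By the outcome, as a careful person would: the job done as asked, in the order asked, and still so for the second after the job is handed in, while the arm keeps its last pose, push and grip.
It also fails if it takes over 67 s, if anything falls off the work surface, if the arm or the gripper's body presses on something with over 40 N, if the wrist force passes 120 N, or if a joint passes its speed limit or range.

## Working session

There is one attempt and no reset: what is moved stays moved. The work goes in short steps, Python scripts to look and compute and a tool call to move; the robot and the scene stay as the last step left them, time stands still between calls to the robot, and variables do not carry over. Pictures are saved under pics/ and viewed, at most 13 in all, crops included, and the job is handed in when it is done.

Besides the shell and the picture viewer there is one more tool, called after ">>>" by a JSON object that holds its "fn" and its "kwargs", one argument or row to a line. drive_tool: Moves the arm, as the interface text tells. Its arguments: {"type":"object","properties":{"deltas":{"type":"array"},"grip_force":{"type":"number"}},"required":["deltas"]}

```bash
mkdir -p pics
python3 - <<'E'
from station import bot, optics
import cv2, numpy as np
o=bot.get_obs(); print({k:np.round(v,3) for k,v in o.items()})
for n in ("scene","side"):
    im=optics.read_camera(n); cv2.imwrite(f"pics/{n}0.png",im)
    m=optics.camera_model(n); print(n,{k:np.round(v,3) for k,v in m.items()})
m=optics.camera_model("wrist");print(np.round(m["cam_to_world"],3),m["fx"],m["dist"])
E
```

```text
{'t': np.float64(0.0), 'q': array([ 1.087,  0.478,  0.022,  1.556, -0.011,  1.109, -0.083]), 'joint_vel': array([-0.   ,  0.   , -0.001, -0.   ,  0.001, -0.001, -0.001]), 'joint_torque': array([ 1.0000e-03, -5.9645e+01,  1.6080e+00, -2.8120e+01,  1.2000e-02,
        9.0000e-03, -0.0000e+00]), 'eef_pos': array([ 0.248, -0.627,  0.303]), 'tool_rot': array([-0.001,  0.982,  0.187, -0.   ]), 'contact_force': array([0.247, 0.007, 0.306]), 'torque': array([ 0.014,  0.014, -0.023]), 'grasp_force': np.float64(0.0), 'gripper_width': np.float64(1.001)}
scene {'fx': np.float64(476.638), 'fy': np.float64(476.638), 'cx': np.float64(318.082), 'cy': np.float64(197.63), 'dist': array([0.028, 0.   , 0.   , 0.   , 0.   ]), 'cam_to_world': array([[-0.882, -0.369,  0.292,  1.016],
       [ 0.47 , -0.682,  0.559,  0.835],
       [-0.007,  0.631,  0.776,  1.276],
       [ 0.   ,  0.   ,  0.   ,  1.   ]])}
side {'fx': np.float64(366.502), 'fy': np.float64(366.502), 'cx': np.float64(321.24), 'cy': np.float64(198.912), 'dist': array([-0.005,  0.   ,  0.   ,  0.   ,  0.   ]), 'cam_to_world': array([[-0.761,  0.391, -0.518,  0.05 ],
       [-0.649, -0.476,  0.594,  0.582],
       [-0.014,  0.788,  0.616,  0.707],
       [ 0.   ,  0.   ,  0.   ,  1.   ]])}
[[ 0.368  0.896  0.248  0.31 ]
 [-0.93   0.355  0.097 -0.603]
 [-0.001 -0.266  0.964  0.374]
 [ 0.     0.     0.     1.   ]] 292.247703129325 [-0.01709868  0.          0.          0.          0.        ]
```

View pics/scene0.png

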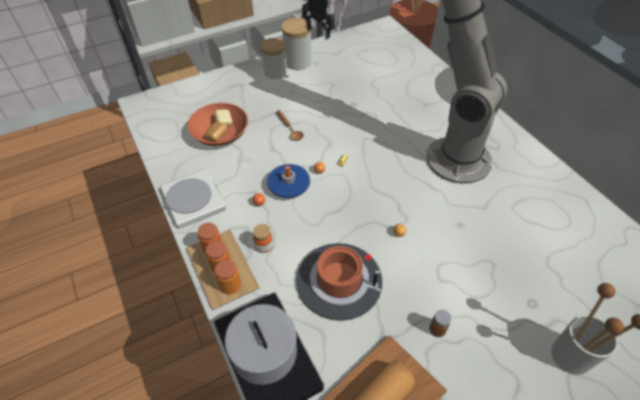

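View pics/side0.png

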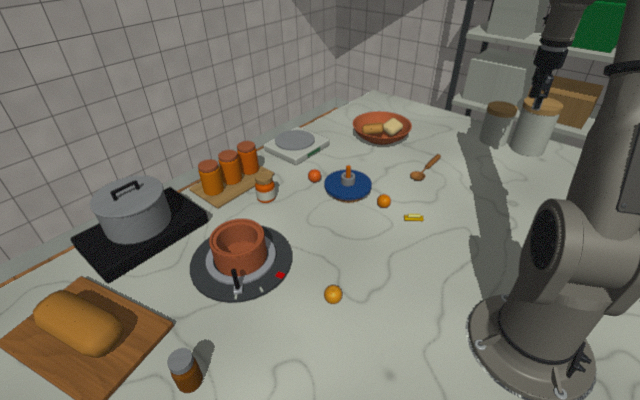

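The scene view shows the crock at about (340,272), the red mark at (368,257), the peg at (377,278) and the lids at (288,180). In the side view they are at (239,245), (280,275), (236,280) and (348,183).

```bash
cat > h.py <<'E'
from station import bot, optics
import cv2, numpy as np
def ray(m,px):
    K=np.array([[m["fx"],0,m["cx"]],[0,m["fy"],m["cy"]],[0,0,1]])
    u=cv2.undistortPoints(np.array(px,float).reshape(-1,1,2),K,np.array(m["dist"])).reshape(-1,2)
    T=np.array(m["cam_to_world"]); d=np.c_[u[:,0],-u[:,1],-np.ones(len(u))]@T[:3,:3].T
    return T[:3,3],d
def onplane(m,px,z):
    c,d=ray(m,px); return c+d*((z-c[2])/d[:,2])[:,None]
def tri(ms,pxs):
    A=np.zeros((3,3));b=np.zeros(3)
    for m,p in zip(ms,pxs):
        c,d=ray(m,[p]); d=d[0]/np.linalg.norm(d[0]); P=np.eye(3)-np.outer(d,d); A+=P;b+=P@c
    return np.linalg.solve(A,b)
def project(m,p):
    T=np.linalg.inv(m["cam_to_world"]); q=T[:3,:3]@np.array(p)+T[:3,3]; q=q*[1,-1,-1]
    K=np.array([[m["fx"],0,m["cx"]],[0,m["fy"],m["cy"]],[0,0,1]])
    return cv2.projectPoints(q.reshape(1,3),np.zeros(3),np.zeros(3),K,np.array(m["dist"]))[0].ravel()
def blobs(im,lo,hi,amin=5):
    hsv=cv2.cvtColor(im,cv2.COLOR_BGR2HSV); k=cv2.inRange(hsv,lo,hi)
    n,l,s,c=cv2.connectedComponentsWithStats(k); return [(s[i],c[i],l==i) for i in range(1,n) if s[i][4]>=amin]
def circ(m,pts,z):
    "centre, radius of a circle through pixel edge points on plane z"
    w=onplane(m,pts,z)[:,:2]; A=np.c_[2*w,np.ones(len(w))]
    s=np.linalg.lstsq(A,(w**2).sum(1),rcond=None)[0]; return s[:2],np.sqrt(s[2]+s[:2]@s[:2])
E
python3 - <<'E'
from h import *
for n in("scene","side"):
    im=cv2.imread(f"pics/{n}0.png"); m=optics.camera_model(n)
    for nm,lo,hi in(("red",(0,230,150),(3,255,255)),("blue",(100,120,40),(125,255,255)),("orange",(5,180,150),(14,255,255)),("terra",(0,110,60),(12,229,255))):
        for s,c,k in blobs(im,lo,hi,8): print(n,nm,s,np.round(c,1))
a=cv2.imread("pics/scene0.png")[235:325,285:395]; b=cv2.imread("pics/side0.png")[215:305,183:303]
c=cv2.imread("pics/scene0.png")[155:205,260:320]; d=cv2.imread("pics/side0.png")[155:205,318:378]
r=lambda i:cv2.resize(i,(390,290),interpolation=cv2.INTER_CUBIC)
cv2.imwrite("pics/c0.png",np.vstack([np.hstack([r(a),r(b)]),np.hstack([r(c),r(d)])]))
E
```

```text
scene blue [268 165  41  32 807] [288.  182.2]
scene orange [213 235   7   5  18] [216.4 237.6]
scene orange [260 237  10   7  33] [265.2 241. ]
scene orange [222 254   7   5  21] [225.4 256.5]
scene orange [215 259   6   2   8] [217.9 259.8]
scene orange [224 274  15  18 119] [233.7 282.6]
scene terra [ 391    0   47   46 1258] [416.2  17.4]
scene terra [ 188  104   59   41 1346] [216.3 123.5]
scene terra [286 167   5  10  34] [287.6 171.1]
scene terra [253 194  12  11 108] [258.5 199.1]
scene terra [111 205   4   6   8] [112.9 207.8]
scene terra [ 198  224   39   56 1117] [216.2 251.5]
scene terra [254 234  18  12 104] [263.4 240.7]
scene terra [ 318  246   44   51 1838] [339.3 270.8]
scene terra [366 254   5   5  19] [367.9 256.3]
scene terra [377 360   5   5   8] [379.  362.2]
scene terra [370 367   6   3   8] [372.9 368.4]
side red [276 272   8   6  28] [279.7 274.6]
side blue [325 170  46  30 885] [347.4 186. ]
side orange [239 152  12   9  37] [245.4 155.1]
side orange [227 162   5   3   8] [228.5 163.4]
side orange [309 170  11  10  84] [314.1 174.5]
side orange [256 184  16   7  69] [263.7 186.9]
side terra [353 112  59  33 982] [380.8 126.6]
side terra [237 141  19  12 175] [245.6 146.6]
side terra [218 150  20  12 184] [227.6 155.6]
side terra [198 160  20  13 204] [207.6 165.7]
side terra [308 169  13  13 120] [314.  175.3]
side terra [350 169   1   8   8] [350.  172.5]
side terra [262 185  13   8  17] [268.9 189.8]
side terra [258 198  17   5  29] [265.7 200.7]
side terra [ 209  219   58   57 2597] [238.1 246.5]
```

View pics/c0.png

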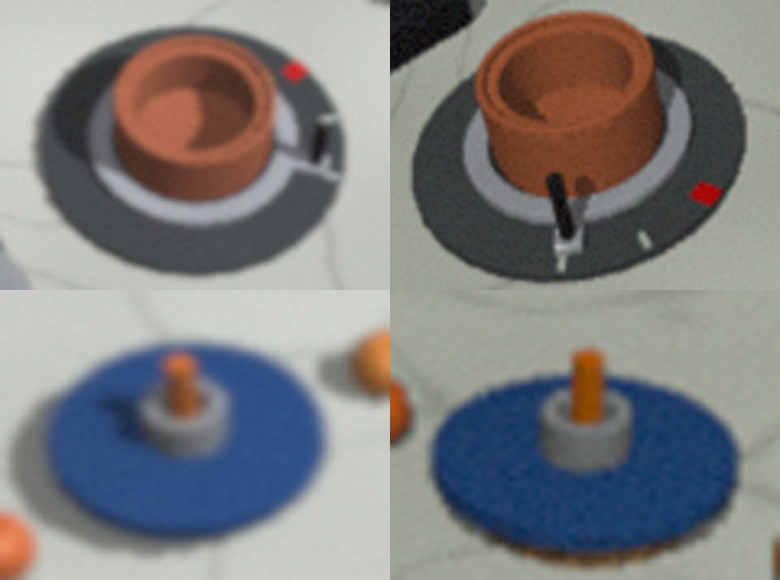

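The crops show the crock rim, the peg (top at about (322,122) in the left crop, (555,178) in the right), the red mark, the nested lids and the knob tops. I can now compute their positions.

Run:
```python
from h import *
S=optics.camera_model("scene");D=optics.camera_model("side")
def P(v,l):
    ox,oy,w,h={'a':(285,235,110,90),'b':(183,215,120,90),'c':(260,155,60,50),'d':(318,155,60,50)}[v]
    l=np.array(l,float);return np.c_[(l[:,0]+.5)*w/390-.5+ox,(l[:,1]+.5)*h/290-.5+oy]
print("rim scene",circ(S,P('a',[(114,108),(195,37),(275,100),(195,165)]),.09))
print("rim side",circ(D,P('b',[(86,98),(175,13),(267,75),(170,138)]),.09))
print("stand scene",circ(S,P('a',[(36,150),(190,27),(346,150),(190,273)]),.012))
print("stand side",circ(D,P('b',[(22,165),(355,120),(155,281)]),.012))
pt=P('a',[(322,122)])[0],P('b',[(165,178)])[0]
print("peg",tri((S,D),pt),onplane(S,[pt[0]],.086),onplane(D,[pt[1]],.086))
print("red",onplane(S,[(367.9,256.3)],.012),onplane(D,[(279.7,274.6)],.012))
k=P('c',[(180,358-290)])[0],P('d',[(200,352-290)])[0]
print("knob",tri((S,D),k),onplane(S,[k[0]],.098),onplane(D,[k[1]],.098))
for n,m in(("scene",S),("side",D)):
    im=cv2.imread(f"pics/{n}0.png"); b=max(blobs(im,(100,120,40),(125,255,255)),key=lambda t:t[0][4])
    c,_=cv2.findContours(b[2].astype(np.uint8),cv2.RETR_EXTERNAL,cv2.CHAIN_APPROX_NONE); print("lid",circ(m,cv2.convexHull(c[0]).reshape(-1,2),.036))
o=bot.get_obs();print(o["tool_rot"],o["eef_pos"])
```

```text
rim scene (array([0.63458079, 0.23067656]), np.float64(0.0655961910765949))
rim side (array([0.62978452, 0.22991749]), np.float64(0.06802860173492824))
stand scene (array([0.63538528, 0.23051147]), np.float64(0.12978155141364953))
stand side (array([0.62907715, 0.23208533]), np.float64(0.1295203215503456))
peg [0.55565859 0.30045556 0.08833895] [[0.55449521 0.29765095 0.086     ]] [[0.5570335  0.30114569 0.086     ]]
red [[0.51551391 0.20457301 0.012     ]] [[0.51827316 0.20461811 0.012     ]]
knob [ 0.60232947 -0.17905837  0.10246776] [[ 0.60071152 -0.18303789  0.098     ]] [[ 0.60637438 -0.18454203  0.098     ]]
lid (array([ 0.60516668, -0.17640399]), np.float64(0.0713056752639321))
lid (array([ 0.60114884, -0.17574391]), np.float64(0.07594096430897294))
[-7.64160946e-04  9.82399679e-01  1.86789318e-01 -1.94196038e-04] [ 0.24760187 -0.62752117  0.3030385 ]
```

```bash
cat >> h.py <<'E'
from scipy.spatial.transform import Rotation as R
def plan(pos,yang=None):
    "tool-axis offset (units m) and angular (units 45deg) to TCP pos, pointing down, tool y at yang deg"
    o=bot.get_obs(); q=o["tool_rot"]; r=R.from_quat([q[1],q[2],q[3],q[0]])
    off=r.inv().apply(np.array(pos)-o["eef_pos"])
    y=r.as_matrix()[:,1]; ya=np.degrees(np.arctan2(y[1],y[0])); yang=ya if yang is None else yang
    a=np.radians(yang); Y=np.array([np.cos(a),np.sin(a),0]); Z=np.array([0,0,-1.]); T=np.c_[np.cross(Y,Z),Y,Z]
    rv=(r.inv()*R.from_matrix(T)).as_rotvec()/np.radians(45)
    print("off",np.round(off,4),"ang",np.round(rv,3),"yang",round(ya,1),"t",round(float(o["t"]),2),"q",np.round(o["q"],2))
E
python3 -c "
from h import *
plan((.58,-.18,.28),-20)"
```

```text
off [ 0.4734 -0.2943  0.0235] ang [-2.000e-03 -1.000e-03 -1.077e+00] yang -68.5 t 0.1 q [ 1.09  0.48  0.02  1.56 -0.01  1.11 -0.08]
```

>>> {"fn": "drive_tool", "kwargs": {
  "deltas": [
    {"gripper": 0, "offset": [0.04, -0.025, 0], "angular": [0, 0, -0.1]},
    {"gripper": 0, "offset": [0.08, -0.05, 0], "angular": [0, 0, -0.2]},
    {"gripper": 0, "offset": [0.12, -0.075, 0], "angular": [0, 0, -0.3]},
    {"gripper": 0, "offset": [0.16, -0.1, 0], "angular": [0, 0, -0.4]},
    {"gripper": 0, "offset": [0.2, -0.125, 0], "angular": [0, 0, -0.5]}
  ]
}}

```text
t: 0.6
eef_pos: [0.3886, -0.4364, 0.3037]
tool_rot: [-0.0, 0.927, 0.376, -0.0]
contact_force: [0.9, 0.4, 0.4]
gripper_width: 1.004
grasp_force: 0.0
```

```bash
python3 -c "
from h import *
plan((.56,-.18,.28),0)"
```

```text
off [ 0.3017 -0.0643  0.0237] ang [-1.000e-03 -0.000e+00 -1.018e+00] yang -45.8 t 0.6 q [ 0.85  0.33 -0.14  1.77  0.05  1.04 -0.11]
```

>>> {"fn": "drive_tool", "kwargs": {
  "deltas": [
    {"gripper": 0, "offset": [0.045, -0.01, 0.004], "angular": [0, 0, -0.18]},
    {"gripper": 0, "offset": [0.09, -0.02, 0.008], "angular": [0, 0, -0.36]},
    {"gripper": 0, "offset": [0.135, -0.03, 0.012], "angular": [0, 0, -0.54]},
    {"gripper": 0, "offset": [0.18, -0.04, 0.016], "angular": [0, 0, -0.72]},
    {"gripper": 0, "offset": [0.225, -0.05, 0.02], "angular": [0, 0, -0.88]}
  ]
}}

```text
t: 1.1
eef_pos: [0.5154, -0.2442, 0.2836]
tool_rot: [-0.0, 0.743, 0.669, -0.0]
contact_force: [1.3, -0.3, 0.5]
gripper_width: 0.999
grasp_force: 0.0
```

```bash
python3 -c "
from h import *
im=optics.read_camera('wrist');cv2.imwrite('pics/w1.png',im)
m=optics.camera_model('wrist'); print(project(m,(.604,-.179,.098)))
np.savez('w1',**m)
plan((.556,.30,.22),40)"
```

```text
[406.4389907  121.60766964]
off [ 0.5361 -0.012   0.0662] ang [ 0.005 -0.006 -1.003] yang -5.1 t 1.15 q [ 0.61  0.35 -0.37  1.81  0.14  1.    0.1 ]
```

View pics/w1.png

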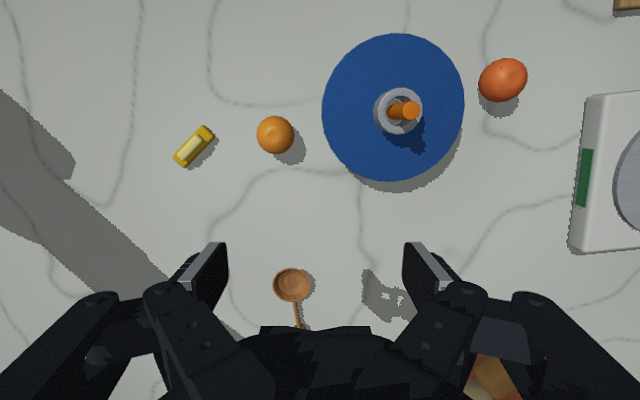

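The wrist view shows the lids, with the knob top at about (412,110) and the apricots either side. Next I go to the peg.

>>> {"fn": "drive_tool", "kwargs": {
  "deltas": [
    {"gripper": 0, "offset": [0.05, 0, 0], "angular": [0, 0, -0.1]},
    {"gripper": 0, "offset": [0.1, 0, 0], "angular": [0, 0, -0.2]},
    {"gripper": 0, "offset": [0.15, 0, 0], "angular": [0, 0, -0.3]},
    {"gripper": 0, "offset": [0.2, 0, 0], "angular": [0, 0, -0.4]},
    {"gripper": 0, "offset": [0.25, 0, 0], "angular": [0, 0, -0.5]}
  ]
}}

```text
t: 1.65
eef_pos: [0.5423, 0.0041, 0.2838]
tool_rot: [-0.0, 0.6, 0.8, -0.0]
contact_force: [0.8, -0.4, 1.3]
gripper_width: 1.003
grasp_force: 0.0
```

```bash
python3 -c "
from h import *
m=np.load('w1.npz');print(onplane(m,[(412,110)],.098))
im=cv2.imread('pics/w1.png');b=max(blobs(im,(100,120,40),(125,255,255)),key=lambda t:t[0][4])
c,_=cv2.findContours(b[2].astype(np.uint8),cv2.RETR_EXTERNAL,cv2.CHAIN_APPROX_NONE); print('lid',circ(m,cv2.convexHull(c[0]).reshape(-1,2),.036))
plan((.53,.20,.24),48)"
```

```text
[[ 0.60879237 -0.16986317  0.098     ]]
lid (array([ 0.60844624, -0.16962718]), np.float64(0.07458096725652619))
off [0.1915 0.043  0.0437] ang [-0.001  0.    -0.705] yang 16.3 t 1.65 q [ 0.32  0.33 -0.54  1.87  0.2   1.   -0.02]
```

>>> {"fn": "drive_tool", "kwargs": {
  "deltas": [
    {"gripper": 0, "offset": [0.048, 0.01, 0.01], "angular": [0, 0, -0.18]},
    {"gripper": 0, "offset": [0.095, 0.02, 0.02], "angular": [0, 0, -0.36]},
    {"gripper": 0, "offset": [0.14, 0.03, 0.03], "angular": [0, 0, -0.54]},
    {"gripper": 0, "offset": [0.19, 0.043, 0.04], "angular": [0, 0, -0.7]},
    {"gripper": 0, "offset": [0.19, 0.043, 0.04], "angular": [0, 0, -0.7]}
  ]
}}

```text
t: 2.15
eef_pos: [0.5287, 0.2042, 0.2431]
tool_rot: [-0.002, 0.356, 0.935, 0.002]
contact_force: [-0.5, 0.6, 0.1]
gripper_width: 1.002
grasp_force: 0.0
```

```bash
python3 -c "
from h import *
m=optics.camera_model('wrist');im=optics.read_camera('wrist');cv2.imwrite('pics/w2.png',im)
print(project(m,(.556,.3,.086)),project(m,(.632,.231,.09)))
np.savez('w2',**m)
plan((.556,.30,.22),48)"
```

```text
[430.15221087 148.87613004] [418.29569069 270.31915955]
off [0.0465 0.0911 0.0233] ang [ 0.    -0.004  0.   ] yang 48.0 t 2.2 q [ 0.06  0.45 -0.68  1.84  0.34  0.97  0.07]
```

View pics/w2.png

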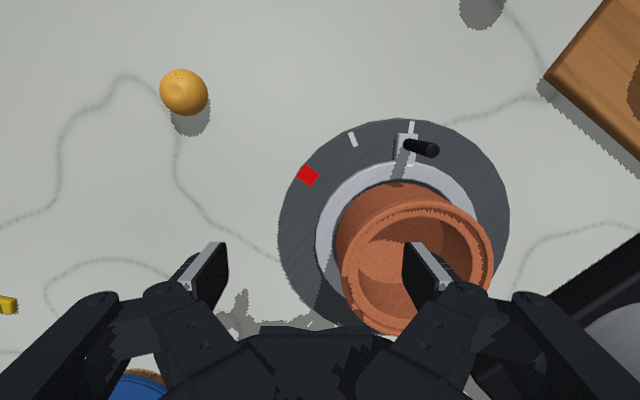

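Peg top at (431,149), on the prediction of (430,149). The rim is centred near (418,268) and the red mark is at (308,176).

```bash
python3 -c "
from h import *
m=np.load('w2.npz');im=cv2.imread('pics/w2.png')
pt=onplane(m,[(431,149)],.086)[0];print(pt)
C=circ(m,[(342,270),(494,262),(436,202),(410,333.)],.09);print(C)
hsv=cv2.cvtColor(im,cv2.COLOR_BGR2HSV);k=cv2.inRange(hsv,(0,40,25),(180,255,255))
print('stand',circ(m,[(278,220),(405,119),(509,215),(310,136)],.012))
red=[b for b in blobs(im,(0,230,120),(4,255,255),50)];print([b[:2] for b in red])
r=onplane(m,[b[1] for b in red],.012);print(r)
for c in (C[0],np.array([.632,.231])):
  for p in (pt,r[0]): d=p[:2]-c; print(np.hypot(*d),np.degrees(np.arctan2(d[1],d[0])))
plan((pt[0],pt[1],.122),48)"
```

```text
[0.55651698 0.30043983 0.086     ]
(array([0.63259995, 0.22999286]), np.float64(0.06391311792946831))
stand (array([0.62593734, 0.23004249]), np.float64(0.12857903049388741))
[(array([297, 165,  21,  20, 152], dtype=int32), array([306.94078947, 174.75      ]))]
[[0.51683129 0.20397423 0.012     ]]
0.10368893019602607 137.20269021900344
0.11865644405456091 -167.33343092855353
0.10256498219320145 137.38781403777008
0.11829718061010941 -166.79378004271504
off [0.0462 0.0918 0.1213] ang [ 0.    -0.004  0.   ] yang 48.0 t 2.2 q [ 0.06  0.45 -0.68  1.84  0.34  0.97  0.07]
```

>>> {"fn": "drive_tool", "kwargs": {
  "deltas": [
    {"gripper": 0, "offset": [0.023, 0.045, 0.0], "angular": [0, 0, 0]},
    {"gripper": 0, "offset": [0.046, 0.092, 0.0], "angular": [0, 0, 0]},
    {"gripper": 0, "offset": [0.046, 0.092, 0.04], "angular": [0, 0, 0]},
    {"gripper": 0, "offset": [0.046, 0.092, 0.08], "angular": [0, 0, 0]},
    {"gripper": 0, "offset": [0.046, 0.092, 0.121], "angular": [0, 0, 0]}
  ]
}}

```text
t: 2.7
eef_pos: [0.5601, 0.2944, 0.1216]
tool_rot: [0.001, 0.363, 0.932, -0.0]
contact_force: [1.3, -1.0, 0.7]
gripper_width: 0.999
grasp_force: 0.0
```

>>> {"fn": "drive_tool", "kwargs": {
  "deltas": [
    {"gripper": 150, "offset": [0, 0, 0], "angular": [0, 0, 0]},
    {"gripper": 200, "offset": [0, 0, 0], "angular": [0, 0, 0]},
    {"gripper": 230, "offset": [0, 0, 0], "angular": [0, 0, 0]},
    {"gripper": 255, "offset": [0, 0, 0], "angular": [0, 0, 0]},
    {"gripper": 255, "offset": [0, 0, 0], "angular": [0, 0, 0]}
  ],
  "grip_force": 25
}}

```text
t: 3.2
eef_pos: [0.5602, 0.2965, 0.1249]
tool_rot: [0.001, 0.362, 0.932, 0.001]
contact_force: [2.7, 3.7, 1.9]
gripper_width: 0.144
grasp_force: 1.4
```

>>> {"fn": "drive_tool", "kwargs": {
  "deltas": [
    {"gripper": 255, "offset": [0, 0, 0], "angular": [0, 0, 0]},
    {"gripper": 255, "offset": [0, 0, 0], "angular": [0, 0, 0]},
    {"gripper": 255, "offset": [0, 0, 0], "angular": [0, 0, 0]}
  ]
}}

```text
t: 3.5
eef_pos: [0.5602, 0.2965, 0.1249]
tool_rot: [0.001, 0.362, 0.932, 0.001]
contact_force: [-1.1, -0.3, 7.4]
gripper_width: 0.131
grasp_force: 24.8
```

```bash
python3 -c "
from h import *
o=bot.get_obs();p=o['eef_pos'];print(p,o['contact_force'])
c=np.array([.6325,.2300]);d=p[:2]-c;r=np.hypot(*d);a=np.degrees(np.arctan2(d[1],d[0]));print(r,a)
for g in np.linspace(a,192.9,6)[1:]:
  rr=.105;plan((c[0]+rr*np.cos(np.radians(g)),c[1]+rr*np.sin(np.radians(g)),p[2]),g-90)"
```

```text
[0.56021551 0.29645735 0.1249051 ] [-1.12979382 -0.30739106  7.41039931]
0.09819178891247117 137.4049999774328
off [ 0.0049 -0.0202 -0.0001] ang [ 0.003  0.002 -0.242] yang 47.6 t 3.5 q [-0.16  0.69 -0.59  1.76  0.5   0.84 -0.15]
off [-0.0008 -0.0397 -0.0001] ang [ 0.003  0.002 -0.489] yang 47.6 t 3.5 q [-0.16  0.69 -0.59  1.76  0.5   0.84 -0.15]
off [-0.0102 -0.0577 -0.0001] ang [ 0.003  0.003 -0.735] yang 47.6 t 3.5 q [-0.16  0.69 -0.59  1.76  0.5   0.84 -0.15]
off [-0.0229 -0.0735 -0.0002] ang [ 0.003  0.003 -0.982] yang 47.6 t 3.5 q [-0.16  0.69 -0.59  1.76  0.5   0.84 -0.15]
off [-0.0384 -0.0867 -0.0002] ang [ 0.002  0.003 -1.229] yang 47.6 t 3.5 q [-0.16  0.69 -0.59  1.76  0.5   0.84 -0.15]
```

>>> {"fn": "drive_tool", "kwargs": {
  "deltas": [
    {"gripper": 255, "offset": [-0.0004, -0.0092, 0], "angular": [0, 0, -0.12]},
    {"gripper": 255, "offset": [-0.0017, -0.0184, 0], "angular": [0, 0, -0.24]},
    {"gripper": 255, "offset": [-0.0039, -0.0273, 0], "angular": [0, 0, -0.36]},
    {"gripper": 255, "offset": [-0.0069, -0.0361, 0], "angular": [0, 0, -0.48]},
    {"gripper": 255, "offset": [-0.0107, -0.0445, 0], "angular": [0, 0, -0.6]}
  ]
}}

```text
t: 4.0
eef_pos: [0.5379, 0.2571, 0.1249]
tool_rot: [0.001, 0.132, 0.991, 0.002]
contact_force: [0.3, 2.4, 5.1]
gripper_width: 0.129
grasp_force: 25.2
```

>>> {"fn": "drive_tool", "kwargs": {
  "deltas": [
    {"gripper": 255, "offset": [-0.0004, -0.0092, 0], "angular": [0, 0, -0.12]},
    {"gripper": 255, "offset": [-0.0017, -0.0184, 0], "angular": [0, 0, -0.24]},
    {"gripper": 255, "offset": [-0.0039, -0.0273, 0], "angular": [0, 0, -0.36]},
    {"gripper": 255, "offset": [-0.0069, -0.0361, 0], "angular": [0, 0, -0.48]},
    {"gripper": 255, "offset": [-0.0069, -0.0361, 0], "angular": [0, 0, -0.48]}
  ]
}}

```text
t: 4.5
eef_pos: [0.5344, 0.2188, 0.1248]
tool_rot: [0.0, -0.055, 0.998, -0.0]
contact_force: [-5.3, -2.8, 12.9]
gripper_width: 0.132
grasp_force: 25.9
```

```bash
python3 -c "
from h import *
o=bot.get_obs();p=o['eef_pos'];print(p,o['contact_force'])
c=np.array([.6325,.2300]);d=p[:2]-c;r=np.hypot(*d);a=np.degrees(np.arctan2(d[1],d[0]));print(r,a)
g=192.9
plan((c[0]+r*np.cos(np.radians(g)),c[1]+r*np.sin(np.radians(g)),p[2]),g-90)
for n in('scene','side'): cv2.imwrite(f'pics/{n}3.png',optics.read_camera(n))
b=cv2.imread('pics/side3.png')[195:315,183:303];a=cv2.imread('pics/scene3.png')[225:325,285:405]
cv2.imwrite('pics/c3.png',np.hstack([cv2.resize(i,(400,400),interpolation=cv2.INTER_CUBIC) for i in(a,b)]))
"
```

```text
[0.53436389 0.21878825 0.12482404] [-5.31682257 -2.77581481 12.89628848]
0.09877448777699593 -173.48239264479992
off [-0.0007 -0.011   0.    ] ang [-0.001  0.001 -0.147] yang 96.3 t 4.5 q [ 0.09  0.69 -0.8   1.89  0.65  0.85  0.64]
```

View pics/c3.png

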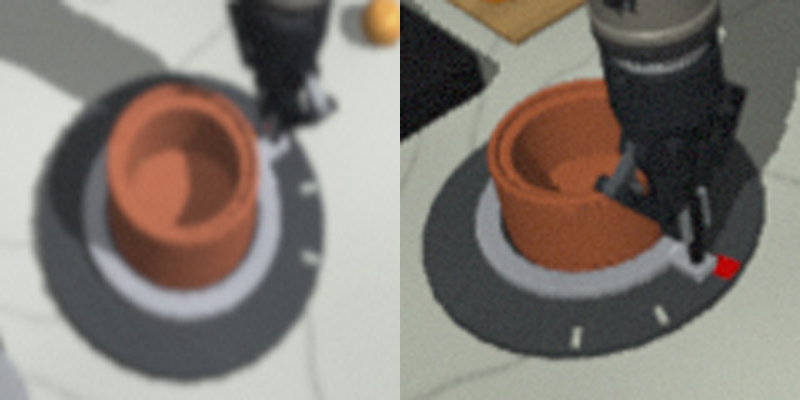

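The collar is following, with the peg just short of the red mark. I'll do the last 6.4° and measure before letting go.

>>> {"fn": "drive_tool", "kwargs": {
  "deltas": [
    {"gripper": 255, "offset": [-0.0002, -0.006, 0], "angular": [0, 0, -0.075]},
    {"gripper": 255, "offset": [-0.0007, -0.011, 0], "angular": [0, 0, -0.147]},
    {"gripper": 255, "offset": [-0.0007, -0.011, 0], "angular": [0, 0, -0.147]}
  ]
}}

```text
t: 4.9
eef_pos: [0.536, 0.2084, 0.1248]
tool_rot: [0.0, -0.112, 0.994, -0.0]
contact_force: [-4.7, -2.8, 14.5]
gripper_width: 0.132
grasp_force: 26.0
```

```bash
python3 -c "
from h import *
o=bot.get_obs();p=o['eef_pos'];print(p,o['contact_force'])
c=np.array([.6325,.2300]);d=p[:2]-c;r=np.hypot(*d);a=np.degrees(np.arctan2(d[1],d[0]));print(r,a)
g=192.9
plan((c[0]+r*np.cos(np.radians(g)),c[1]+r*np.sin(np.radians(g)),p[2]),g-90)
"
```

```text
[0.53596022 0.20844304 0.12479963] [-4.67251827 -2.79629832 14.46350226]
0.09891729681997906 -167.41257132818322
off [ 0.     -0.0005  0.    ] ang [-0.001  0.001 -0.   ] yang 102.9 t 4.9 q [ 0.13  0.69 -0.82  1.89  0.67  0.86  0.76]
```

>>> {"fn": "drive_tool", "kwargs": {
  "deltas": [
    {"gripper": 0, "offset": [0, 0, 0], "angular": [0, 0, 0]},
    {"gripper": 0, "offset": [0, 0, 0], "angular": [0, 0, 0]},
    {"gripper": 0, "offset": [0, 0, 0], "angular": [0, 0, 0]},
    {"gripper": 0, "offset": [0, 0, 0], "angular": [0, 0, 0]},
    {"gripper": 0, "offset": [0, 0, -0.03], "angular": [0, 0, 0]}
  ]
}}

```text
t: 5.4
eef_pos: [0.5343, 0.207, 0.15]
tool_rot: [-0.003, -0.112, 0.994, -0.001]
contact_force: [-0.3, 0.1, -0.6]
gripper_width: 0.965
grasp_force: 0.0
```

>>> {"fn": "drive_tool", "kwargs": {
  "deltas": [
    {"gripper": 0, "offset": [0, 0, -0.04], "angular": [0, 0, 0]},
    {"gripper": 0, "offset": [0, 0, -0.08], "angular": [0, 0, 0]},
    {"gripper": 0, "offset": [-0.03, 0, -0.12], "angular": [0, 0, 0]},
    {"gripper": 0, "offset": [-0.06, 0, -0.12], "angular": [0, 0, 0]},
    {"gripper": 0, "offset": [-0.06, 0, -0.12], "angular": [0, 0, 0]}
  ]
}}

```text
t: 5.9
eef_pos: [0.5982, 0.2218, 0.2743]
tool_rot: [0.002, -0.11, 0.994, 0.001]
contact_force: [-0.4, -0.6, -1.4]
gripper_width: 0.997
grasp_force: 0.0
```

```bash
python3 -c "
from h import *
m=optics.camera_model('wrist');im=optics.read_camera('wrist');cv2.imwrite('pics/w4.png',im);np.savez('w4',**m)
o=bot.get_obs();print(o['eef_pos'],o['gripper_width'])
c=np.array([.6325,.23]);t=np.radians(192.9);u=np.array([np.cos(t),np.sin(t)])
print('pred peg',project(m,(*(c+.105*u),.086)),'crock',project(m,(*c,.09)))
red=blobs(im,(0,230,100),(4,255,255),30);print([b[:2] for b in red],onplane(m,[b[1] for b in red],.012))
"
```

```text
[0.59587946 0.22169743 0.27296303] 0.9986477371226923
pred peg [315.27172431 112.37219444] crock [315.61180611 229.28285205]Traceback (most recent call last):
  File "<string>", line 7, in <module>
    red=blobs(im,(0,230,100),(4,255,255),30);print([b[:2] for b in red],onplane(m,[b[1] for b in red],.012))
                                                                        ~~~~~~~^^^^^^^^^^^^^^^^^^^^^^^^^^^^
  File "h.py", line 9, in onplane
    c,d=ray(m,px); return c+d*((z-c[2])/d[:,2])[:,None]
        ~~~^^^^^^
  File "h.py", line 5, in ray
    u=cv2.undistortPoints(np.array(px,float).reshape(-1,1,2),K,np.array(m["dist"])).reshape(-1,2)
      ~~~~~~~~~~~~~~~~~~~^^^^^^^^^^^^^^^^^^^^^^^^^^^^^^^^^^^^^^^^^^^^^^^^^^^^^^^^^^
cv2.error: OpenCV(4.12.0) /io/opencv/modules/calib3d/src/undistort.dispatch.cpp:347: error: (-215:Assertion failed) CV_IS_MAT(_src) && CV_IS_MAT(_dst) && (_src->rows == 1 || _src->cols == 1) && (_dst->rows == 1 || _dst->cols == 1) && _src->cols + _src->rows - 1 == _dst->rows + _dst->cols - 1 && (CV_MAT_TYPE(_src->type) == CV_32FC2 || CV_MAT_TYPE(_src->type) == CV_64FC2) && (CV_MAT_TYPE(_dst->type) == CV_32FC2 || CV_MAT_TYPE(_dst->type) == CV_64FC2) in function 'cvUndistortPointsInternal'
```

View pics/w4.png

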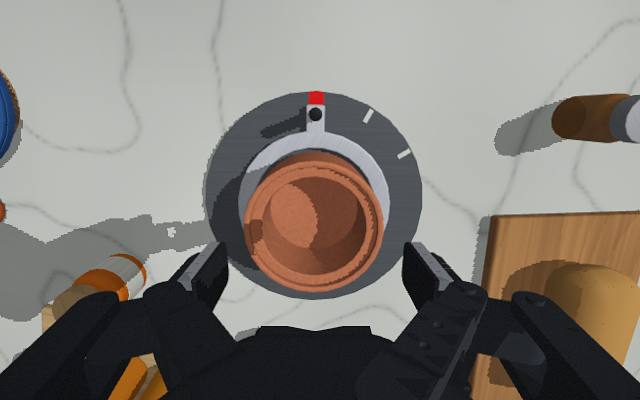

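The peg top at (315,114) sits on the same radius as the red mark at (316,97), and the crock rim centre at (315,228) is as predicted, so the crock is locked. Now to the lids.

```bash
python3 -c "
from h import *
m=np.load('w4.npz');im=cv2.imread('pics/w4.png')
h=cv2.cvtColor(im,cv2.COLOR_BGR2HSV)[85:125,295:340];k=cv2.inRange(h,(0,190,100),(5,255,255))|cv2.inRange(h,(175,190,100),(180,255,255))
y,x=np.nonzero(k);g=h[:,:,2]<45;yy,xx=np.nonzero(g[15:,10:30])
r=(x.mean()+295,y.mean()+85);p=(xx.mean()+305,yy.mean()+100);print(r,p,len(x),len(xx))
C=circ(m,[(245,226),(385,228),(315,293),(315,162)],.09);print(C)
for q in(onplane(m,[r],.012)[0],onplane(m,[p],.086)[0]): d=q[:2]-C[0];print(q,np.hypot(*d),np.degrees(np.arctan2(d[1],d[0])))
plan((.60,-.175,.26),50)"
```

```text
(np.float64(315.5470588235294), np.float64(97.42941176470589)) (np.float64(314.47), np.float64(114.47)) 170 100
(array([0.63510584, 0.23000454]), np.float64(0.06556615293717111))
[0.51416101 0.2034173  0.012     ] 0.12383267540217772 -167.6018981705251
[0.53198179 0.2062715  0.086     ] 0.10581978240419376 -167.0395785917038
off [ 0.0836 -0.3878  0.0127] ang [1.000e-03 1.000e-03 1.172e+00] yang 102.8 t 5.95 q [ 0.18  0.61 -0.92  1.64  0.52  1.15  0.93]
```

>>> {"fn": "drive_tool", "kwargs": {
  "deltas": [
    {"gripper": 0, "offset": [0.01, -0.047, 0], "angular": [0, 0, 0.17]},
    {"gripper": 0, "offset": [0.02, -0.094, 0], "angular": [0, 0, 0.34]},
    {"gripper": 0, "offset": [0.03, -0.141, 0], "angular": [0, 0, 0.5]},
    {"gripper": 0, "offset": [0.04, -0.188, 0], "angular": [0, 0, 0.66]},
    {"gripper": 0, "offset": [0.05, -0.235, 0], "angular": [0, 0, 0.82]}
  ]
}}

```text
t: 6.45
eef_pos: [0.5966, -0.0202, 0.2722]
tool_rot: [-0.001, 0.211, 0.978, -0.0]
contact_force: [1.0, 0.5, -0.5]
gripper_width: 1.0
grasp_force: 0.0
```

```bash
python3 -c "
from h import *
plan((.60,-.175,.26),50)"
```

```text
off [-0.0669 -0.1397  0.0122] ang [-0.001 -0.002  0.349] yang 65.7 t 6.45 q [ 0.51  0.49 -0.78  1.74  0.39  1.07  0.75]
```

>>> {"fn": "drive_tool", "kwargs": {
  "deltas": [
    {"gripper": 0, "offset": [-0.021, -0.043, 0.004], "angular": [0, 0, 0.12]},
    {"gripper": 0, "offset": [-0.042, -0.087, 0.008], "angular": [0, 0, 0.24]},
    {"gripper": 0, "offset": [-0.067, -0.138, 0.012], "angular": [0, 0, 0.35]},
    {"gripper": 0, "offset": [-0.067, -0.138, 0.012], "angular": [0, 0, 0.35]},
    {"gripper": 0, "offset": [-0.067, -0.138, 0.012], "angular": [0, 0, 0.35]}
  ]
}}

```text
t: 6.95
eef_pos: [0.6017, -0.1739, 0.2597]
tool_rot: [-0.001, 0.342, 0.94, -0.0]
contact_force: [-0.1, 0.4, 0.6]
gripper_width: 0.998
grasp_force: 0.0
```

```bash
python3 -c "
from h import *
m=optics.camera_model('wrist');im=optics.read_camera('wrist');cv2.imwrite('pics/w5.png',im);np.savez('w5',**m)
plan((.6,-.175,.26),50);print(bot.get_obs()['joint_vel'].round(3),project(m,(.605,-.174,.098)))
b=max(blobs(im,(100,120,40),(125,255,255)),key=lambda t:t[0][4])
c,_=cv2.findContours(b[2].astype(np.uint8),cv2.RETR_EXTERNAL,cv2.CHAIN_APPROX_NONE)
print([x[:2] for x in blobs(im,(5,180,90),(20,255,255),20)],'lid',circ(m,cv2.convexHull(c[0]).reshape(-1,2),.037))"
```

```text
off [-0.0008 -0.0043  0.0002] ang [-0.    -0.002  0.005] yang 50.2 t 7.0 q [ 0.67  0.53 -0.68  1.68  0.37  1.06  0.75]
[-0.032 -0.007 -0.039  0.001 -0.006 -0.001 -0.001] [317.9175467  203.45305137]
[(array([ 200,   78,   43,   40, 1256], dtype=int32), array([220.48487261,  98.10031847])), (array([510, 175,  23,  22,  88], dtype=int32), array([517.67045455, 184.82954545])), (array([ 532,  181,   59,   50, 1177], dtype=int32), array([554.47323704, 199.6635514 ])), (array([302, 185,  18,  31, 447], dtype=int32), array([310.72706935, 200.81655481])), (array([375, 236,  31,  39, 767], dtype=int32), array([388.96610169, 254.85267275])), (array([ 584,  259,   56,   55, 1869], dtype=int32), array([616.87961477, 280.69555912])), (array([ 546,  294,   93,   56, 1542], dtype=int32), array([590.9461738 , 322.58560311]))] lid (array([ 0.60395308, -0.18134417]), np.float64(0.07414745581067922))
```

View pics/w5.png

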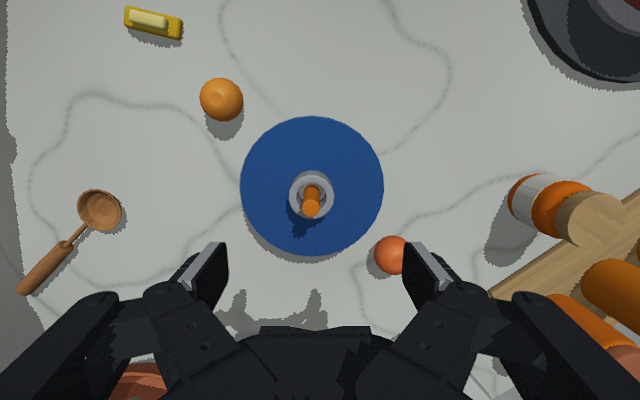

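The knob top is at about (311,208), with the lid disc centred near (311,186).

```bash
python3 -c "
from h import *
m=np.load('w5.npz');print(onplane(m,[(311,208)],.098))
k=onplane(m,[(311,208)],.098)[0];k=(k[:2]+[.604,-.1813])/2
plan((*k,.142),50);print(k,bot.get_obs()['eef_pos'])"
```

```text
[[ 0.60433588 -0.18095094  0.098     ]]
off [-0.0081 -0.0064  0.1182] ang [-0.    -0.002  0.005] yang 50.2 t 7.0 q [ 0.67  0.53 -0.68  1.68  0.37  1.06  0.75]
[ 0.60416794 -0.18112547] [ 0.60217425 -0.17117206  0.26022878]
```

>>> {"fn": "drive_tool", "kwargs": {
  "deltas": [
    {"gripper": 0, "offset": [-0.008, -0.006, 0.03], "angular": [0, 0, 0]},
    {"gripper": 0, "offset": [-0.008, -0.006, 0.06], "angular": [0, 0, 0]},
    {"gripper": 0, "offset": [-0.008, -0.006, 0.06], "angular": [0, 0, 0]},
    {"gripper": 0, "offset": [-0.008, -0.006, 0.06], "angular": [0, 0, 0]},
    {"gripper": 0, "offset": [-0.008, -0.006, 0.06], "angular": [0, 0, 0]}
  ]
}}

```text
t: 7.5
eef_pos: [0.6064, -0.1799, 0.2028]
tool_rot: [0.001, 0.339, 0.941, 0.001]
contact_force: [0.1, 0.1, 1.0]
gripper_width: 0.998
grasp_force: 0.0
```

```bash
python3 -c "
from h import *
plan((.6042,-.1811,.142),50);print(bot.get_obs()['eef_pos'],bot.get_obs()['joint_vel'].round(3))"
```

```text
off [ 0.001  -0.0024  0.0608] ang [0.002 0.002 0.007] yang 50.3 t 7.5 q [ 0.65  0.6  -0.64  1.72  0.42  0.97  0.73]
[ 0.60636726 -0.17990988  0.20278609] [ 0.006 -0.008  0.007 -0.007  0.003 -0.003 -0.002]
```

>>> {"fn": "drive_tool", "kwargs": {
  "deltas": [
    {"gripper": 0, "offset": [0.001, -0.0025, 0.03], "angular": [0, 0, 0]},
    {"gripper": 0, "offset": [0.001, -0.0025, 0.06], "angular": [0, 0, 0]},
    {"gripper": 0, "offset": [0.001, -0.0025, 0.06], "angular": [0, 0, 0]},
    {"gripper": 0, "offset": [0.001, -0.0025, 0.06], "angular": [0, 0, 0]},
    {"gripper": 0, "offset": [0.001, -0.0025, 0.06], "angular": [0, 0, 0]}
  ]
}}

```text
t: 8.0
eef_pos: [0.6044, -0.1826, 0.1433]
tool_rot: [0.002, 0.34, 0.94, 0.0]
contact_force: [0.1, -0.5, -1.0]
gripper_width: 1.004
grasp_force: 0.0
```

>>> {"fn": "drive_tool", "kwargs": {
  "deltas": [
    {"gripper": 150, "offset": [0, 0, 0], "angular": [0, 0, 0]},
    {"gripper": 180, "offset": [0, 0, 0], "angular": [0, 0, 0]},
    {"gripper": 200, "offset": [0, 0, 0], "angular": [0, 0, 0]},
    {"gripper": 230, "offset": [0, 0, 0], "angular": [0, 0, 0]},
    {"gripper": 255, "offset": [0, 0, 0], "angular": [0, 0, 0]}
  ],
  "grip_force": 60
}}

```text
t: 8.5
eef_pos: [0.6033, -0.1826, 0.1413]
tool_rot: [0.0, 0.34, 0.94, 0.0]
contact_force: [2.4, -0.3, -2.5]
gripper_width: 0.171
grasp_force: 58.5
```

>>> {"fn": "drive_tool", "kwargs": {
  "deltas": [
    {"gripper": 255, "offset": [0, 0, 0], "angular": [0, 0, 0]},
    {"gripper": 255, "offset": [0, 0, 0], "angular": [0, 0, 0]},
    {"gripper": 255, "offset": [0, 0, 0], "angular": [0, 0, 0]}
  ]
}}

```text
t: 8.8
eef_pos: [0.6034, -0.1826, 0.1413]
tool_rot: [0.0, 0.34, 0.94, 0.0]
contact_force: [-0.6, 0.7, 4.3]
gripper_width: 0.17
grasp_force: 58.4
```

```bash
python3 -c "
from h import *
plan((.6042,-.1811,.30),50);o=bot.get_obs();print(o['eef_pos'],o['contact_force'])"
```

```text
off [ 0.0002  0.0018 -0.1587] ang [0.001 0.001 0.005] yang 50.2 t 8.8 q [ 0.63  0.67 -0.6   1.76  0.48  0.87  0.68]
[ 0.60336461 -0.18259497  0.14134846] [-0.5807377   0.73588773  4.29580593]
```

>>> {"fn": "drive_tool", "kwargs": {
  "deltas": [
    {"gripper": 255, "offset": [0, 0, -0.005], "angular": [0, 0, 0]},
    {"gripper": 255, "offset": [0, 0, -0.02], "angular": [0, 0, 0]},
    {"gripper": 255, "offset": [0, 0, -0.04], "angular": [0, 0, 0]},
    {"gripper": 255, "offset": [0, 0, -0.06], "angular": [0, 0, 0]},
    {"gripper": 255, "offset": [0, 0, -0.08], "angular": [0, 0, 0]}
  ]
}}

```text
t: 9.3
eef_pos: [0.6023, -0.183, 0.2219]
tool_rot: [-0.001, 0.34, 0.94, -0.0]
contact_force: [0.4, -0.5, -4.5]
gripper_width: 0.171
grasp_force: 58.5
```

>>> {"fn": "drive_tool", "kwargs": {
  "deltas": [
    {"gripper": 255, "offset": [0, 0, -0.02], "angular": [0, 0, 0]},
    {"gripper": 255, "offset": [0, 0, -0.035], "angular": [0, 0, 0]},
    {"gripper": 255, "offset": [0, 0, -0.045], "angular": [0, 0, 0]},
    {"gripper": 255, "offset": [0, 0, -0.05], "angular": [0, 0, 0]},
    {"gripper": 255, "offset": [0, 0, -0.05], "angular": [0, 0, 0]}
  ]
}}

```text
t: 9.8
eef_pos: [0.603, -0.1829, 0.2712]
tool_rot: [0.0, 0.34, 0.94, -0.0]
contact_force: [-0.5, 0.1, -4.6]
gripper_width: 0.162
grasp_force: 58.6
```

```bash
python3 -c "
from h import *
plan((.632,.23,.27),70);o=bot.get_obs();print(o['eef_pos'],o['contact_force'],o['torque'])"
```

```text
off [0.242  0.3358 0.0011] ang [-0.    0.   -0.44] yang 50.2 t 9.8 q [ 0.68  0.52 -0.68  1.67  0.36  1.08  0.78]
[ 0.60296574 -0.18289388  0.27119879] [-0.48719395  0.12856888 -4.59722567] [-0.04665009 -0.0405588  -0.02616224]
```

>>> {"fn": "drive_tool", "kwargs": {
  "deltas": [
    {"gripper": 255, "offset": [0.005, 0.007, 0], "angular": [0, 0, 0]},
    {"gripper": 255, "offset": [0.012, 0.016, 0], "angular": [0, 0, 0]},
    {"gripper": 255, "offset": [0.021, 0.029, 0], "angular": [0, 0, 0]},
    {"gripper": 255, "offset": [0.033, 0.045, 0], "angular": [0, 0, 0]},
    {"gripper": 255, "offset": [0.047, 0.065, 0], "angular": [0, 0, 0]}
  ]
}}

```text
t: 10.3
eef_pos: [0.6083, -0.1011, 0.2705]
tool_rot: [-0.0, 0.34, 0.94, 0.0]
contact_force: [0.4, -0.6, -4.0]
gripper_width: 0.17
grasp_force: 58.6
```

>>> {"fn": "drive_tool", "kwargs": {
  "deltas": [
    {"gripper": 255, "offset": [0.016, 0.022, 0], "angular": [0, 0, 0]},
    {"gripper": 255, "offset": [0.032, 0.044, 0], "angular": [0, 0, 0]},
    {"gripper": 255, "offset": [0.048, 0.066, 0], "angular": [0, 0, 0]},
    {"gripper": 255, "offset": [0.064, 0.089, 0], "angular": [0, 0, 0]},
    {"gripper": 255, "offset": [0.08, 0.111, 0], "angular": [0, 0, 0]}
  ]
}}

```text
t: 10.8
eef_pos: [0.6175, 0.0369, 0.2707]
tool_rot: [-0.0, 0.339, 0.941, 0.0]
contact_force: [0.6, 0.1, -4.9]
gripper_width: 0.165
grasp_force: 58.6
```

>>> {"fn": "drive_tool", "kwargs": {
  "deltas": [
    {"gripper": 255, "offset": [0.016, 0.022, 0], "angular": [0, 0, 0]},
    {"gripper": 255, "offset": [0.032, 0.044, 0], "angular": [0, 0, 0]},
    {"gripper": 255, "offset": [0.048, 0.066, 0], "angular": [0, 0, 0]},
    {"gripper": 255, "offset": [0.062, 0.086, 0], "angular": [0, 0, 0]},
    {"gripper": 255, "offset": [0.074, 0.103, 0], "angular": [0, 0, 0]}
  ]
}}

```text
t: 11.3
eef_pos: [0.626, 0.1639, 0.2707]
tool_rot: [-0.001, 0.339, 0.941, 0.0]
contact_force: [-0.1, 0.9, -4.1]
gripper_width: 0.171
grasp_force: 58.6
```

>>> {"fn": "drive_tool", "kwargs": {
  "deltas": [
    {"gripper": 255, "offset": [0.01, 0.014, 0], "angular": [0, 0, 0]},
    {"gripper": 255, "offset": [0.018, 0.025, 0], "angular": [0, 0, 0]},
    {"gripper": 255, "offset": [0.024, 0.034, 0], "angular": [0, 0, 0]},
    {"gripper": 255, "offset": [0.024, 0.034, 0], "angular": [0, 0, 0]},
    {"gripper": 255, "offset": [0.024, 0.034, 0], "angular": [0, 0, 0]}
  ]
}}

```text
t: 11.8
eef_pos: [0.6306, 0.201, 0.2707]
tool_rot: [0.0, 0.341, 0.94, -0.0]
contact_force: [0.8, -0.6, -3.7]
gripper_width: 0.166
grasp_force: 58.7
```

```bash
python3 -c "
from h import *
plan((.633,.23,.24),50);o=bot.get_obs();print(o['eef_pos'],o['contact_force'],o['torque'],o['joint_vel'].round(3))"
```

```text
off [0.0168 0.0238 0.0307] ang [-0.001  0.001  0.004] yang 50.2 t 11.8 q [ 0.09  0.59 -0.71  1.58  0.41  1.13  0.15]
[0.63060637 0.20097635 0.27071046] [ 0.77804193 -0.57788696 -3.66810877] [-0.03509603 -0.04017222 -0.01077247] [ 0.018 -0.002  0.013  0.003  0.002 -0.     0.001]
```

>>> {"fn": "drive_tool", "kwargs": {
  "deltas": [
    {"gripper": 255, "offset": [0.006, 0.008, 0], "angular": [0, 0, 0]},
    {"gripper": 255, "offset": [0.012, 0.017, 0], "angular": [0, 0, 0.004]},
    {"gripper": 255, "offset": [0.017, 0.024, 0.01], "angular": [0, 0, 0.004]},
    {"gripper": 255, "offset": [0.017, 0.024, 0.02], "angular": [0, 0, 0.004]},
    {"gripper": 255, "offset": [0.017, 0.024, 0.03], "angular": [0, 0, 0.004]}
  ]
}}

```text
t: 12.3
eef_pos: [0.6324, 0.2312, 0.2394]
tool_rot: [-0.0, 0.341, 0.94, -0.001]
contact_force: [0.4, -0.9, -4.0]
gripper_width: 0.166
grasp_force: 58.8
```

>>> {"fn": "drive_tool", "kwargs": {
  "deltas": [
    {"gripper": 255, "offset": [0, 0, 0.01], "angular": [0, 0, 0]},
    {"gripper": 255, "offset": [0, 0, 0.02], "angular": [0, 0, 0]},
    {"gripper": 255, "offset": [0, 0, 0.022], "angular": [0, 0, 0]},
    {"gripper": 255, "offset": [0, 0, 0.022], "angular": [0, 0, 0]},
    {"gripper": 255, "offset": [0, 0, 0.022], "angular": [0, 0, 0]}
  ]
}}

```text
t: 12.8
eef_pos: [0.6331, 0.2311, 0.2194]
tool_rot: [0.0, 0.342, 0.94, 0.0]
contact_force: [-0.7, 0.1, -3.8]
gripper_width: 0.168
grasp_force: 58.8
```

```bash
python3 -c "
from h import *
plan((.6325,.23,.2005),50);o=bot.get_obs();print(o['eef_pos'],o['contact_force'],o['torque'],o['joint_vel'].round(3))
ims={}
for n in('scene','side'): ims[n]=optics.read_camera(n);cv2.imwrite(f'pics/{n}6.png',ims[n])
w=optics.read_camera('wrist')
a=ims['side'][175:305,163:313];b=ims['scene'][210:340,270:420]
cv2.imwrite('pics/c6.png',np.hstack([cv2.resize(i,(400,350),interpolation=cv2.INTER_CUBIC) for i in(b,a)]))
S=optics.camera_model('scene');D=optics.camera_model('side')
"
```

```text
off [-0.0003 -0.0012  0.0189] ang [0.001 0.    0.   ] yang 50.0 t 12.8 q [ 0.02  0.65 -0.69  1.6   0.46  1.06  0.08]
[0.63307252 0.23109013 0.21938004] [-0.68761048  0.08861801 -3.82634081] [0.04587601 0.0090498  0.01873694] [-0.001 -0.005 -0.002 -0.004  0.     0.001  0.002]
```

View pics/c6.png

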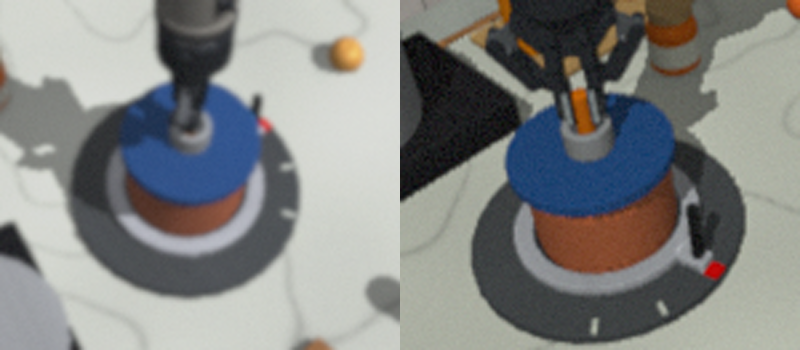

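Both views show the lids level and centred over the crock. I'll lower slowly and watch the force.

>>> {"fn": "drive_tool", "kwargs": {
  "deltas": [
    {"gripper": 255, "offset": [0, -0.001, 0.003], "angular": [0, 0, 0]},
    {"gripper": 255, "offset": [0, -0.001, 0.007], "angular": [0, 0, 0]},
    {"gripper": 255, "offset": [0, -0.001, 0.011], "angular": [0, 0, 0]},
    {"gripper": 255, "offset": [0, -0.001, 0.014], "angular": [0, 0, 0]},
    {"gripper": 255, "offset": [0, -0.001, 0.014], "angular": [0, 0, 0]}
  ]
}}

```text
t: 13.45
eef_pos: [0.6318, 0.23, 0.2041]
tool_rot: [-0.0, 0.342, 0.94, -0.0]
contact_force: [0.5, -0.2, -4.4]
gripper_width: 0.172
grasp_force: 58.8
```

>>> {"fn": "drive_tool", "kwargs": {
  "deltas": [
    {"gripper": 255, "offset": [0, 0, 0.0015], "angular": [0, 0, 0]},
    {"gripper": 255, "offset": [0, 0, 0.003], "angular": [0, 0, 0]},
    {"gripper": 255, "offset": [0, 0, 0.004], "angular": [0, 0, 0]},
    {"gripper": 255, "offset": [0, 0, 0.004], "angular": [0, 0, 0]},
    {"gripper": 255, "offset": [0, 0, 0.004], "angular": [0, 0, 0]}
  ]
}}

```text
t: 13.95
eef_pos: [0.6322, 0.2301, 0.2009]
tool_rot: [0.0, 0.342, 0.94, -0.0]
contact_force: [1.0, -0.7, -4.0]
gripper_width: 0.167
grasp_force: 58.9
```

>>> {"fn": "drive_tool", "kwargs": {
  "deltas": [
    {"gripper": 255, "offset": [0, 0, 0.0005], "angular": [0, 0, 0]},
    {"gripper": 255, "offset": [0, 0, 0.001], "angular": [0, 0, 0]},
    {"gripper": 255, "offset": [0, 0, 0.001], "angular": [0, 0, 0]}
  ]
}}

```text
t: 14.25
eef_pos: [0.6324, 0.2301, 0.2004]
tool_rot: [0.0, 0.342, 0.94, -0.0]
contact_force: [-1.2, -2.5, 0.4]
gripper_width: 0.167
grasp_force: 59.3
```

>>> {"fn": "drive_tool", "kwargs": {
  "deltas": [
    {"gripper": 255, "offset": [0, 0, 0.0005], "angular": [0, 0, 0]},
    {"gripper": 255, "offset": [0, 0, 0.001], "angular": [0, 0, 0]},
    {"gripper": 255, "offset": [0, 0, 0.001], "angular": [0, 0, 0]}
  ]
}}

```text
t: 14.55
eef_pos: [0.6324, 0.2301, 0.2003]
tool_rot: [0.001, 0.342, 0.94, -0.0]
contact_force: [-2.7, -4.3, 7.4]
gripper_width: 0.163
grasp_force: 60.1
```

>>> {"fn": "drive_tool", "kwargs": {
  "deltas": [
    {"gripper": 200, "offset": [0, 0, -0.0015], "angular": [0, 0, 0]},
    {"gripper": 150, "offset": [0, 0, -0.0015], "angular": [0, 0, 0]},
    {"gripper": 80, "offset": [0, 0, -0.0015], "angular": [0, 0, 0]},
    {"gripper": 0, "offset": [0, 0, -0.0015], "angular": [0, 0, 0]},
    {"gripper": 0, "offset": [0, 0, -0.0015], "angular": [0, 0, 0]}
  ],
  "grip_force": 30
}}

```text
t: 15.05
eef_pos: [0.6321, 0.2304, 0.2003]
tool_rot: [-0.0, 0.342, 0.94, 0.0]
contact_force: [0.1, -0.6, 0.1]
gripper_width: 0.881
grasp_force: 0.0
```

>>> {"fn": "drive_tool", "kwargs": {
  "deltas": [
    {"gripper": 0, "offset": [0, 0, -0.03], "angular": [0, 0, 0]},
    {"gripper": 0, "offset": [0, 0, -0.06], "angular": [0, 0, 0]},
    {"gripper": 0, "offset": [0, 0, -0.06], "angular": [0, 0, 0]},
    {"gripper": 0, "offset": [0, 0, -0.06], "angular": [0, 0, 0]},
    {"gripper": 0, "offset": [0, 0, -0.06], "angular": [0, 0, 0]}
  ]
}}

```text
t: 15.55
eef_pos: [0.6317, 0.2298, 0.2593]
tool_rot: [-0.001, 0.342, 0.94, -0.001]
contact_force: [0.8, -0.2, 0.1]
gripper_width: 1.001
grasp_force: 0.0
```

```bash
python3 -c "
from h import *
m=optics.camera_model('wrist');im=optics.read_camera('wrist');cv2.imwrite('pics/w7.png',im);np.savez('w7',**m)
o=bot.get_obs();print(o['eef_pos'],o['contact_force'],o['joint_vel'].round(3))
plan((.6325,.23,.173),50)
print('pred knob',project(m,(.6324,.2301,.157)),'neck',project(m,(.6324,.2301,.123)))
b=max(blobs(im,(100,120,40),(125,255,255)),key=lambda t:t[0][4])
c,_=cv2.findContours(b[2].astype(np.uint8),cv2.RETR_EXTERNAL,cv2.CHAIN_APPROX_NONE)
print('lid',circ(m,cv2.convexHull(c[0]).reshape(-1,2),.096))
"
```

```text
[0.63164365 0.22977337 0.25907137] [-0.5678702  -0.35723639 -0.36009096] [-0.     0.003  0.001 -0.    -0.001  0.001 -0.001]
off [-0.0006  0.0009  0.0861] ang [-0.003 -0.001  0.   ] yang 50.0 t 15.6 q [ 0.04  0.61 -0.71  1.57  0.43  1.12  0.1 ]
pred knob [316.49893374 226.52502278] neck [316.35431188 209.95879312]
lid (array([0.63220423, 0.2296251 ]), np.float64(0.0746706642944572))
```

View pics/w7.png

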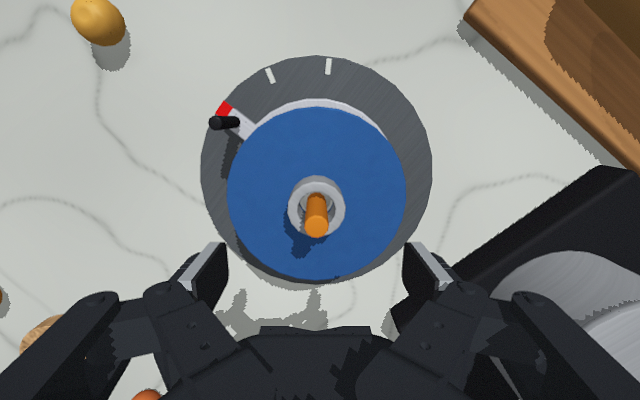

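The pair is seated and concentric: knob top (316,227) as predicted, lid centre (0.632, 0.230). Down to the neck.

>>> {"fn": "drive_tool", "kwargs": {
  "deltas": [
    {"gripper": 0, "offset": [-0.0005, 0.0005, 0.03], "angular": [0, 0, 0]},
    {"gripper": 0, "offset": [-0.0005, 0.0005, 0.06], "angular": [0, 0, 0]},
    {"gripper": 0, "offset": [-0.0005, 0.0005, 0.08], "angular": [0, 0, 0]},
    {"gripper": 0, "offset": [-0.0005, 0.0005, 0.0855], "angular": [0, 0, 0]},
    {"gripper": 0, "offset": [-0.0005, 0.0005, 0.0855], "angular": [0, 0, 0]}
  ]
}}

```text
t: 16.1
eef_pos: [0.6322, 0.23, 0.1735]
tool_rot: [-0.001, 0.342, 0.94, -0.001]
contact_force: [0.7, -0.1, -0.1]
gripper_width: 0.998
grasp_force: 0.0
```

>>> {"fn": "drive_tool", "kwargs": {
  "deltas": [
    {"gripper": 60, "offset": [0, 0, 0], "angular": [0, 0, 0]},
    {"gripper": 90, "offset": [0, 0, 0], "angular": [0, 0, 0]},
    {"gripper": 130, "offset": [0, 0, 0], "angular": [0, 0, 0]},
    {"gripper": 200, "offset": [0, 0, 0], "angular": [0, 0, 0]},
    {"gripper": 255, "offset": [0, 0, 0], "angular": [0, 0, 0]}
  ],
  "grip_force": 45
}}

```text
t: 16.6
eef_pos: [0.6333, 0.2306, 0.1765]
tool_rot: [0.001, 0.342, 0.94, 0.001]
contact_force: [-1.4, -1.0, 6.6]
gripper_width: 0.498
grasp_force: 45.3
```

>>> {"fn": "drive_tool", "kwargs": {
  "deltas": [
    {"gripper": 255, "offset": [0, 0, 0], "angular": [0, 0, 0]},
    {"gripper": 255, "offset": [0, 0, 0], "angular": [0, 0, 0]},
    {"gripper": 255, "offset": [0, 0, 0], "angular": [0, 0, 0]}
  ]
}}

```text
t: 16.9
eef_pos: [0.6334, 0.2306, 0.1765]
tool_rot: [0.001, 0.342, 0.94, 0.001]
contact_force: [-0.4, -0.1, 6.1]
gripper_width: 0.498
grasp_force: 45.3
```

>>> {"fn": "drive_tool", "kwargs": {
  "deltas": [
    {"gripper": 255, "offset": [0, 0, -0.004], "angular": [0, 0, 0]},
    {"gripper": 255, "offset": [0, 0, -0.008], "angular": [0, 0, 0]},
    {"gripper": 255, "offset": [0, 0, -0.013], "angular": [0, 0, 0]},
    {"gripper": 255, "offset": [0, 0, -0.018], "angular": [0, 0, 0]},
    {"gripper": 255, "offset": [0, 0, -0.023], "angular": [0, 0, 0]}
  ]
}}

```text
t: 17.4
eef_pos: [0.6329, 0.2303, 0.1983]
tool_rot: [0.0, 0.342, 0.94, 0.0]
contact_force: [0.2, -0.2, -1.6]
gripper_width: 0.499
grasp_force: 45.8
```

```bash
python3 -c "
from h import *
o=bot.get_obs();print(o['eef_pos'],o['contact_force'],o['torque'],o['gripper_width'])
plan((.6325,.23,.2765),50)"
```

```text
[0.63285661 0.2303162  0.19833683] [ 0.23374727 -0.16046714 -1.64239597] [-0.01297156 -0.00379103 -0.01215118] 0.49938838443459116
off [ 0.0001 -0.0005 -0.0782] ang [ 0. -0.  0.] yang 50.0 t 17.4 q [ 0.02  0.67 -0.68  1.61  0.48  1.03  0.07]
```

>>> {"fn": "drive_tool", "kwargs": {
  "deltas": [
    {"gripper": 255, "offset": [0, 0, -0.006], "angular": [0, 0, 0]},
    {"gripper": 255, "offset": [0, 0, -0.014], "angular": [0, 0, 0]},
    {"gripper": 255, "offset": [0, 0, -0.024], "angular": [0, 0, 0]},
    {"gripper": 255, "offset": [0, 0, -0.036], "angular": [0, 0, 0]},
    {"gripper": 255, "offset": [0, 0, -0.048], "angular": [0, 0, 0]}
  ]
}}

```text
t: 17.9
eef_pos: [0.6329, 0.2304, 0.2472]
tool_rot: [0.0, 0.342, 0.94, 0.0]
contact_force: [-0.4, -0.5, -1.6]
gripper_width: 0.5
grasp_force: 45.8
```

>>> {"fn": "drive_tool", "kwargs": {
  "deltas": [
    {"gripper": 255, "offset": [0, 0, -0.01], "angular": [0, 0, 0]},
    {"gripper": 255, "offset": [0, 0, -0.02], "angular": [0, 0, 0]},
    {"gripper": 255, "offset": [0, 0, -0.027], "angular": [0, 0, 0]},
    {"gripper": 255, "offset": [0, 0, -0.03], "angular": [0, 0, 0]},
    {"gripper": 255, "offset": [0, 0, -0.03], "angular": [0, 0, 0]}
  ]
}}

```text
t: 18.4
eef_pos: [0.6329, 0.2303, 0.2763]
tool_rot: [0.0, 0.342, 0.94, 0.0]
contact_force: [-0.3, -0.3, -1.4]
gripper_width: 0.493
grasp_force: 45.8
```

```bash
python3 -c "
from h import *
o=bot.get_obs();print(o['eef_pos'],o['contact_force'],o['gripper_width'],o['joint_vel'].round(3))
a=optics.read_camera('side')[105:305,133:353];cv2.imwrite('pics/c8.png',cv2.resize(a,(660,600),interpolation=cv2.INTER_CUBIC))"
```

```text
[0.63292084 0.23032795 0.27627019] [-0.33306414 -0.34167824 -1.35402668] 0.49345435977441765 [-0.003  0.011  0.007  0.013  0.002 -0.005 -0.002]
```

View pics/c8.png

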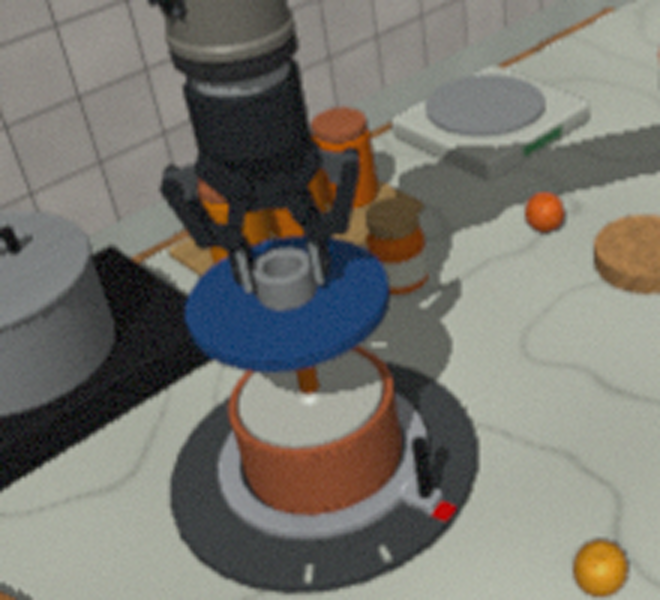

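The blue lid is held level (around (288,303) in the crop), the white inner lid is seated in the crock with its knob upright, and the peg is still at the red mark.

```bash
python3 -c "
from station import bot
print(bot.hand_in())"
```

```text
the job is handed in; nothing more can be done
None
```

The job is done and handed in at about 18 s: the peg is within about 0.6° of the red mark, the white inner lid is seated in the crock, and the arm is holding the blue outer lid level about 10 cm above where it lay.

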